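# Read a carton's label through the magnifier on the medicine round

## Task

Slide the tablet carton flat across the counter, without lifting or tipping it, until all of it lies on the thin dark mat, and leave it there. Then pick up the hand magnifier, carry it over the tray of medicine cups and hold it still and level about 3 cm above the carton, the lens centred over the printed label with its long side along the label's, never touching the carton with it, so that the label can be read. Finish while still holding the magnifier there, and leave the cups, the tablet jar and the kidney dish where they stand.

Things in the scene. Friction and masses are not known exactly. Their poses are not given: they have to be found in the camera images.
- label (a point): Centre of the top face of the tablet carton, which is also the centre of its printed white label (92 x 46 mm, long side along the carton's). The carton is a flat grey-blue box 130 (its x) x 90 (its y) x 25 mm high, about 130 g, loose, lying flat on the counter to the robot's left; too wide to be grasped. x along its length, z up; its underside is 25 mm below this point.
- corner_a (a point): A top corner of the carton, +65 mm x, +45 mm y from the label's centre in the carton's own axes.
- corner_b (a point): A top corner of the carton, +65 mm x, -45 mm y from the label's centre in the carton's own axes.
- corner_c (a point): A top corner of the carton, -65 mm x, -45 mm y from the label's centre in the carton's own axes.
- corner_d (a point): A top corner of the carton, -65 mm x, +45 mm y from the label's centre in the carton's own axes.
- mat: Thin dark grey rectangular work mat lying flat on the counter, 180 (its x) x 140 (its y) mm, 0.6 mm thick; origin at its centre, x along its length. Fixed; the carton slides freely over its edge.
- lens (a point): Centre of the underside of the lens frame of the rectangular hand magnifier, which lies flat, lens clear, to the robot's right. Frame 118 (its x) x 70 (its y) x 12 mm, black, around a clear lens 104 x 56 mm. x along the lens's long side, pointing away from the handle; z up, square to the lens. About 140 g in all, loose.
- handle (a point): Centre (half-way up) of the best grip on the magnifier's handle, near its balance point: a straight grey bar 22 mm wide, 20 mm high, running along the magnifier's x from 71 to 176 mm behind the lens's centre; this point is 105 mm behind the lens's centre and 10 mm above the level of its underside. Same axes as lens.
- tray: Shallow steel tray 270 (its x) x 130 (its y) x 16 mm high, fixed, standing between the magnifier and the mat; origin at the centre of its underside. The six cups stand in it, their rims about 44 mm above the counter.
- cup1: Blue plastic medicine cup with tablets, loose in the tray, 45 mm across the rim, 29 mm across the foot, 42 mm high; origin at the centre of its underside. Leave alone.
- cup2: Blue plastic medicine cup with tablets, loose in the tray, 45 mm across the rim, 29 mm across the foot, 42 mm high; origin at the centre of its underside. Leave alone.
- cup3: Blue plastic medicine cup with tablets, loose in the tray, 45 mm across the rim, 29 mm across the foot, 42 mm high; origin at the centre of its underside. Leave alone.
- cup4: Blue plastic medicine cup with tablets, loose in the tray, 45 mm across the rim, 29 mm across the foot, 42 mm high; origin at the centre of its underside. Leave alone.
- cup5: Blue plastic medicine cup with tablets, loose in the tray, 45 mm across the rim, 29 mm across the foot, 42 mm high; origin at the centre of its underside. Leave alone.
- cup6: Blue plastic medicine cup with tablets, loose in the tray, 45 mm across the rim, 29 mm across the foot, 42 mm high; origin at the centre of its underside. Leave alone.
- tablet_bottle: White tablet jar, loose, 52 mm across, 85 mm high; origin at the centre of its underside. Leave alone.
- kidney_dish: Small steel kidney dish, loose, about 175 x 95 mm, 36 mm high; origin in the middle of its underside. Leave alone.

How it is judged:
By the outcome, as a careful person would: the job done as asked, in the order asked, and still so for the second after the job is handed in, while the arm keeps its last pose, push and grip.
It also fails if it takes over 69 s, if anything falls off the work surface, if the arm or the gripper's body presses on something with over 40 N, if the wrist force passes 120 N, or if a joint passes its speed limit or range.

## Robot

A 6-joint arm with a two-finger parallel gripper is mounted at the origin on the work surface. World frame = base frame: x ahead of the robot, y to its left, z up, the work surface at z = 0. Lengths are in m, angles in rad, forces in N, time in s.
With the tool pointing down it reaches from about 0.3 to 0.875 m from the base axis. Payload 4.2 kg.
Tool frame: the origin (TCP) lies on the mounting face of the last link; the fingertips stand 173 mm ahead of it and the grasp point (between the pads) lies 155 mm ahead of it; z points along the fingers, y is the line along which they close (so a half turn about z gives the same grasp; the last joint's range is limited). The gripper opens to 85 mm and grips with 20 to 120 N. Pads are 22 mm wide; open, the fingers measure 114 mm over their backs; the gripper's body (76 mm by 85 mm) begins 54 mm behind the grasp point. The pads swing forward as they close: fully open they stand 13 mm farther back than shut.
Start: joints at [1.083, 0.32, 1.565, -0, 1.257, -0.02], TCP at [0.259, 0.513, 0.405] pointing down, gripper open.
Joint ranges: [-3.11, 3.11], [-0.84, 2.01], [0.21, 2.61], [-1.34, 4.49], [0.05, 2.63], [-2.56, 2.56]. Speed limits (rad/s): [2.57, 2.57, 3.14, 3.14, 3.14, 3.14].

## Interface

Orientations are given as a 3x3 rotation matrix whose columns are the frame's x, y, z axes.
In Python, from rig import robot gives the robot as it stands. The module is installed in compiled form; this text tells all that it offers.
- The arm moves only by the tool send_rows, never from a script. Its argument "deltas" is a list of rows, each an object with "claw": the finger opening in mm, from 0 to 85.4; "delta_pos": the shift along the tool's x, y, z scaled (see below), a list of three; "twist": the turn about the tool's z scaled (see below). In form: [{"claw": claw, "delta_pos": [x, y, z], "twist": twist}, ...]. A call has exactly 5 rows; each row shifts and turns the commanded pose from where the row before left it, along the tool's axes as they then stand; what a row does not reach is not made up. The controller multiplies each number of a shift by 20 mm and each number of a turn by 6 degrees. A row lasts 1/10 s, in which the tool goes at most 50 mm and 8.59 degrees, less where a joint would pass 70% of its speed; a pose out of reach is approached as far as the arm can. A call with a number of a shift or a turn outside -1 to 1 is refused whole. A call with a gripper value outside its range is refused whole. The fingers move at their own pace and stop on an object; "grip_force" is the grip in N (left out, the last holds). Time passes only in rows, so rows that do not move let the fingers close, or fill a call up. It gives the time, the measured TCP pose, the force, the opening and the grip force at its end, in the units of the state.
- robot.state(): the state, without advancing time (a new reading comes with each control period).
- robot.snapshot(name): name is "scene" or "top" or "wrist"; returns a dict with "img" (420x560x3 uint8, red, green, blue), "fx", "fy", "cx", "cy" (pixels), "R" (3x3) and "t" (3): a world point X has camera coordinates R X + t; the wrist camera has in their place "T_tool_cam" (4x4, takes a point from camera to tool coordinates, whose origin is the TCP and whose axes are the flange's). Camera axes: x right, y down, z forward; pixel columns grow to the right and rows downward; lengths in m; the calibration is good to about 2 mm. The wrist camera is an equidistant fisheye: a pixel r from the principal point sees the ray r / f radians off the axis. A picture is of the moment at which its call begins: read the wrist's pose just before it. There is no depth.
- robot.sign_off(): hands the job in; it is judged then, once.
Trained networks look in a picture, given as the dict that the camera call returned (one of the last four; its "shot" number tells which), for a name from the list of things; names that differ only in an ending like _2 or _b are one class to them, and where a whole thing is asked for, a point or a joint stands for the part that bears it (a point fixed in the world has none). Each returns a list of dicts, best first, with "score" (0 to 1); they miss things now and then, are a little off and sometimes report something else, mostly with a low value. They report only what shows in the picture. A call takes as long as a camera call.
- robot.silhouettes(name, picture): "mask" (420x560 bool, what is visible of it) and "extent" ([left, top, right, bottom] in pixels, round what is visible of it).
The state is a dict: "time": time; "joint_pos": joint angles; "qvel": joint speeds; "tau": joint torques, N m; "position": TCP position; "tool_rot": TCP orientation; "ft_force": force on the tool from outside, world axes, zero at the start; "wrist_torque": the same for the moment, N m; "gripper_width": opening from 0.0 (shut) to 1.0 (fully open); "gripper_force": force on a finger pad.
Only numpy, scipy, OpenCV 4.12 (cv2) and the standard library are available. Lean on these libraries where they do the work, as an engineer would, in place of code of your own. Each camera call takes 0.05 s, during which the arm holds its last target. There are 200 camera calls.

## Working session

There is one attempt and no reset: what is moved stays moved. The work goes in short steps, Python scripts to look and compute and a tool call to move; the robot and the scene stay as the last step left them, time stands still between calls to the robot, and variables do not carry over. Pictures are saved under pics/ and viewed, at most 11 in all, crops included, and the job is handed in when it is done.

Besides the shell and the picture viewer there is one more tool, called after "Emit:" as name(argument=value, ...) on one line, values as JSON. send_rows: Moves the arm, as the interface text tells. Shifts and turns lie within -1 to 1; 1 stands for 20 mm of shift or 6 degrees of turn. Its arguments: {"type":"object","properties":{"deltas":{"type":"array","items":{"type":"object","properties":{"claw":{"type":"number"},"delta_pos":{"type":"array","items":{"type":"number"}},"twist":{"type":"number"}}}},"grip_force":{"type":"number"}},"required":["deltas"]}

```bash
mkdir -p pics; python3 - <<'E'
from rig import robot
import cv2,numpy as np,pickle
s=robot.state();print(s['time'],s['position'],s['tool_rot'])
for n in ("scene","top"):
    p=robot.snapshot(n);cv2.imwrite(f"pics/{n}0.png",p['img'][:,:,::-1]);pickle.dump(p,open(f"{n}0.pkl","wb"))
    print(n,p['fx'],p['cx'],p['cy'],np.round(p['R'],3).tolist(),p['t'])
    for o in ("label","mat","lens","tray","tablet_bottle","kidney_dish","cup1"):
        print(o,[(round(d['score'],2),d['extent']) for d in robot.silhouettes(o,p)][:7])
E
```

```text
0.0 [0.25920195 0.51306795 0.40388159] [[-8.92569119e-01  4.50909822e-01 -8.36648883e-04]
 [ 4.50910597e-01  8.92567720e-01 -1.58097950e-03]
 [ 3.38866015e-05 -1.78838733e-03 -9.99998400e-01]]
scene 415.50234061486873 273.1653874965084 210.0193647596297 [[0.797, 0.604, -0.008], [0.516, -0.687, -0.511], [-0.315, 0.403, -0.859]] [-0.47790107 -0.25670658  1.17702235]
label [(0.66, [310.1, 121.7, 367.5, 168.4])]
mat [(0.86, [238.8, 160.8, 326.1, 226.4])]
lens [(0.89, [95.8, 294.1, 201.2, 360.9])]
tray [(0.79, [160.4, 194.6, 287.3, 299.8])]
tablet_bottle [(0.93, [319.7, 243.3, 346.9, 279.9])]
kidney_dish []
cup1 [(0.89, [191.0, 203.5, 211.8, 226.2]), (0.84, [220.3, 222.5, 239.3, 247.3]), (0.76, [233.9, 265.7, 253.7, 285.0]), (0.73, [245.7, 241.5, 266.5, 265.7]), (0.54, [178.6, 221.1, 193.0, 240.3]), (0.53, [201.8, 237.0, 219.8, 262.5])]
top 500.61954265224375 278.6974189078852 201.16910183806203 [[0.027, -0.999, -0.021], [-0.981, -0.023, -0.195], [0.194, 0.025, -0.981]] [0.02097444 0.59181564 1.14636661]
label [(0.78, [136.9, 179.2, 191.8, 235.2])]
mat [(0.4, [381.8, 126.4, 445.6, 169.5]), (0.21, [403.8, 188.4, 443.9, 289.8])]
lens [(0.9, [406.1, 188.9, 446.3, 290.3])]
tray [(0.83, [306.2, 171.9, 362.9, 288.1])]
tablet_bottle [(0.8, [285.8, 120.2, 304.9, 151.4]), (0.56, [311.8, 216.9, 333.1, 237.0])]
kidney_dish [(0.76, [380.2, 126.7, 444.7, 171.3]), (0.57, [306.4, 174.9, 364.4, 287.5])]
cup1 [(0.78, [340.1, 180.2, 356.6, 200.0]), (0.68, [336.3, 222.5, 354.3, 243.4]), (0.63, [312.4, 253.5, 332.0, 271.0]), (0.52, [314.3, 186.9, 332.3, 204.5]), (0.51, [313.8, 220.2, 334.6, 241.4]), (0.49, [341.0, 257.1, 359.1, 276.8])]
```

```bash
python3 - <<'E'
import cv2
a=cv2.imread('pics/top0.png')[90:330,60:480];cv2.imwrite('pics/topc.png',cv2.resize(a,(798,456),interpolation=cv2.INTER_CUBIC))
E
```

```text
(no output)
```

View pics/topc.png

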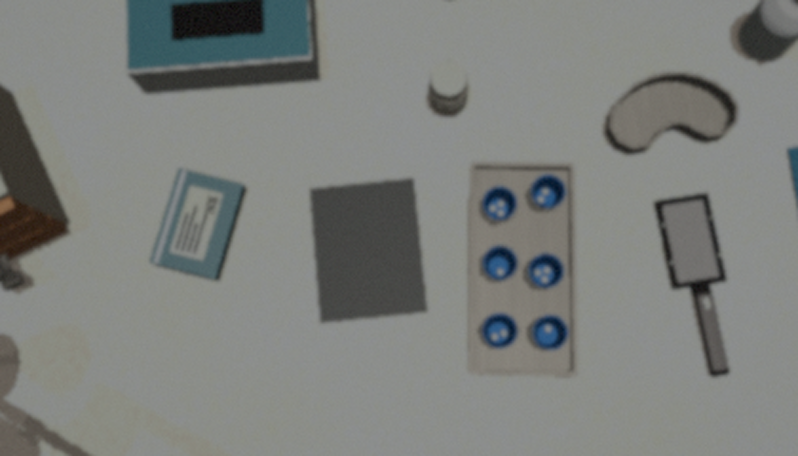

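View pics/scene0.png

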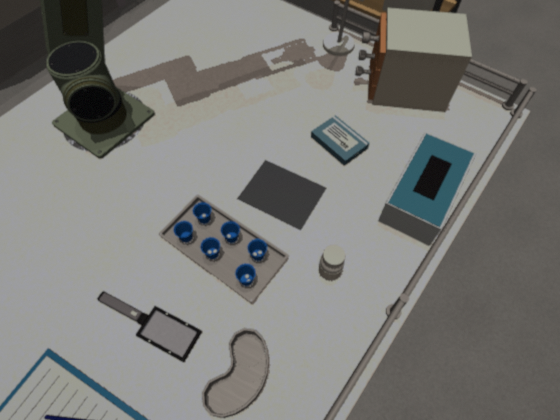

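The top crop shows the carton left (crop ~200,225), the mat (~370,250), the tray with six cups (~520,270) and the magnifier right, handle toward the robot (~710,330). The jar and kidney dish stand farther away from the robot.

```bash
cat > h.py <<'E'
import numpy as np,cv2
from rig import robot
def ray(p,uv):
    uv=np.atleast_2d(uv).astype(float)
    d=np.c_[(uv[:,0]-p['cx'])/p['fx'],(uv[:,1]-p['cy'])/p['fy']]
    if 'R' in p:
        return -p['R'].T@p['t'],np.c_[d,np.ones(len(d))]@p['R']
    th=np.hypot(*d.T);k=np.sinc(th/np.pi)
    dc=np.c_[d*k[:,None],np.cos(th)]
    M=np.eye(4);M[:3,:3]=p['st']['tool_rot'];M[:3,3]=p['st']['position'];M=M@p['T_tool_cam']
    return M[:3,3],dc@M[:3,:3].T
def proj(p,uv,z):
    o,d=ray(p,uv);return (o+d*((z-o[2])/d[:,2])[:,None])[:,:2]
def rect(p,mask,z):
    c=max(cv2.findContours(mask.astype(np.uint8),0,1)[0],key=cv2.contourArea)[:,0]
    w=proj(p,c,z).astype(np.float32)*1000
    (cx,cy),(a,b),t=cv2.minAreaRect(w)
    if a<b:a,b,t=b,a,t+90
    return np.round([cx,cy,a,b,(t+90)%180-90],1)   # long axis angle, mm
def snap(n):
    st=robot.state();p=robot.snapshot(n);p['st']=st;return p
E
python3 - <<'E'
from h import *
for n in("top","scene"):
    p=snap(n);im=p['img'].astype(int)
    for o,z in(("label",.025),("mat",.0),("lens",.006),("tray",.016),("handle",.01),("tablet_bottle",0),("kidney_dish",.036)):
        for d in robot.silhouettes(o,p)[:1]:print(n,o,round(d['score'],2),rect(p,d['mask'],z))
    for d in robot.silhouettes("cup1",p)[:6]:print('cup',rect(p,d['mask'],.044)[:2])
    if n=="top":
        x=im[150:280,215:290];m=np.zeros(im.shape[:2],bool);m[150:280,215:290]=x.sum(2)<(im[200,255].sum()+im[200,210].sum())/2
        print('mat',rect(p,m,0))
    m=np.zeros(im.shape[:2],bool)
    hsv=cv2.cvtColor(p['img'],cv2.COLOR_RGB2HSV)
    d=robot.silhouettes("label",p)[0];l,t,r,b=map(int,d['extent'])
    print('label px',hsv[(t+b)//2,(l+r)//2], [proj(p,[[l,t],[r,b]],.025).round(3).tolist()])
E
```

```text
top label 0.86 [574.9 320.7 137.  100.9 -13.9]
top mat 0.69 [578.9 327.8 134.6  97.9 -12.2]
top lens 0.56 [ 514.2 -332.9  236.8   75.7   12. ]
top tray 0.75 [ 530.8 -101.6  279.3  139.     0.6]
top handle 0.9 [ 513.4 -331.7  234.5   73.3   10.7]
top tablet_bottle 0.83 [774.7  -1.3  73.2  54.4   1.1]
top kidney_dish 0.78 [ 739.1 -289.6  175.7  103.5  -79.3]
cup [ 624.5 -131.9]
cup [608.1 -70. ]
cup [529.5 -70.8]
cup [ 522.4 -129.6]
cup [443.4 -72.9]
mat [551.  100.4 178.8 139.8   7.4]
label px [ 42  10 125] [[[0.646, 0.397], [0.506, 0.252]]]
scene label 0.7 [581.1 315.8 139.5 105.3 -13. ]
scene mat 0.65 [552.4 101.2 182.  140.9   7.3]
scene lens 0.86 [ 512.2 -331.3  243.4   73.     9.7]
scene tray 0.57 [ 5.320e+02 -1.027e+02  2.789e+02  1.408e+02  4.000e-01]
scene handle 0.89 [ 513.5 -331.8  241.3   72.2   10.4]
scene tablet_bottle 0.89 [753.6  19.9  87.   51.9 -72.9]
scene kidney_dish 0.77 [ 746.  -295.2  172.2   98.   -79. ]
cup [ 628.  -132.1]
cup [ 525.6 -133.2]
cup [611.5 -71.7]
cup [ 451.6 -136.2]
cup [536.1 -77. ]
cup [ 527.7 -333. ]
label px [ 33  18 155] [[[0.479, 0.326], [0.685, 0.281]]]
```

Emit:
send_rows(deltas=[{"claw":85,"delta_pos":[0,0,0],"twist":1},{"claw":85,"delta_pos":[0,0,0],"twist":1},{"claw":85,"delta_pos":[0,0,0],"twist":1},{"claw":85,"delta_pos":[0,0,0],"twist":1},{"claw":85,"delta_pos":[0,0,0],"twist":1}])

```text
time: 2.3
position: [0.2593, 0.5132, 0.4047]
tool_rot: [[-0.544, 0.839, 0.0], [0.839, 0.544, 0.0], [0.0, 0.0, -1.0]]
ft_force: [0.0, 0.0, 0.6]
gripper_width: 0.999
gripper_force: 0.0
```

Emit:
send_rows(deltas=[{"claw":85,"delta_pos":[0,0,0],"twist":1},{"claw":85,"delta_pos":[0,0,0],"twist":1},{"claw":85,"delta_pos":[0,0,0],"twist":1},{"claw":85,"delta_pos":[0,0,0],"twist":1},{"claw":85,"delta_pos":[0,0,0],"twist":1}])

```text
time: 2.8
position: [0.2593, 0.5132, 0.4047]
tool_rot: [[-0.051, 0.999, 0.0], [0.999, 0.051, 0.0], [0.0, 0.0, -1.0]]
ft_force: [-0.2, -0.3, -0.5]
gripper_width: 0.996
gripper_force: 0.0
```

Emit:
send_rows(deltas=[{"claw":85,"delta_pos":[0,0,0],"twist":1},{"claw":85,"delta_pos":[0,0,0],"twist":1},{"claw":85,"delta_pos":[0,0,0],"twist":0.8},{"claw":85,"delta_pos":[0,0,0],"twist":0},{"claw":85,"delta_pos":[0,0,0],"twist":0}])

```text
time: 3.3
position: [0.2593, 0.5132, 0.4047]
tool_rot: [[0.233, 0.972, 0.0], [0.972, -0.233, 0.0], [0.0, 0.0, -1.0]]
ft_force: [-0.4, -0.2, -0.5]
gripper_width: 0.993
gripper_force: 0.0
```

```bash
python3 - <<'E'
from h import *
import pickle
s=robot.state();print(s['time'],s['position'],s['tool_rot'].round(3).tolist() if hasattr(s['tool_rot'],'round') else s['tool_rot'])
a=pickle.load(open('top0.pkl','rb'));b=pickle.load(open('scene0.pkl','rb'))
print(proj(a,[[96,210],[83,236]],0),proj(b,[[378,104],[446,108],[383,222]],0))
p=snap('wrist');print(p['T_tool_cam'].round(3).tolist(),p['fx']);cv2.imwrite('pics/w1.png',p['img'][:,:,::-1])
d=robot.silhouettes('label',p);print([(x['score'],x['extent'],rect(p,x['mask'],.025)) for x in d])
E
```

```text
3.3 [0.25926324 0.51322364 0.40472701] [[0.233, 0.972, 0.0], [0.972, -0.233, 0.0], [0.0, 0.0, -1.0]]
[[0.56902818 0.50028708]
 [0.50203276 0.52660478]] [[0.5894222  0.51421255]
 [0.75278055 0.61645004]
 [0.79436711 0.18102162]]
[[0.0, -0.951, -0.311, 0.08], [1.0, 0.0, 0.0, -0.0], [-0.0, -0.311, 0.951, 0.029], [0.0, 0.0, 0.0, 1.0]] 325.19226210127806
[(0.71, [436.2, 413.5, 455.0, 419.6], array([477.3,  -9.7,  61.9,  19.8, -31.6])), (0.56, [469.5, 229.1, 549.8, 292.7], array([569.2, 330.2, 151.7, 100.5, -12.7]))]
```

View pics/w1.png

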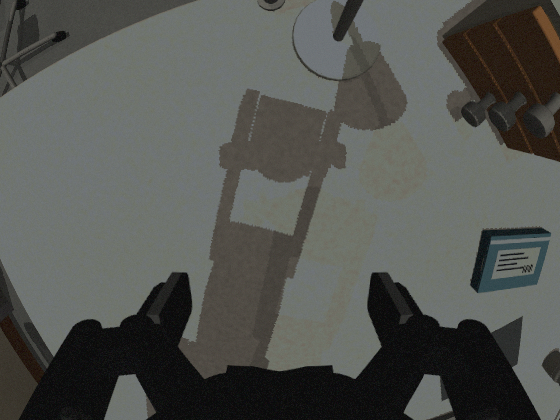

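The wrist view shows the carton with its label at (512,262), the cabinet and knobs at upper right, and the camera on the tool's +x side. I'll refine the carton pose from its label.

```bash
cat >> h.py <<'E'
def label(p,ext=None):
    "white label in the carton: seek bright low-saturation blob inside carton mask"
    if ext is None:
        d=[x for x in robot.silhouettes('label',p) if x['mask'].sum()>900]
        if not d:return None
        m=cv2.morphologyEx(d[0]['mask'].astype(np.uint8),cv2.MORPH_CLOSE,np.ones((9,9)))
    m=cv2.erode(m,np.ones((5,5)))
    r=p['img'][:,:,0].astype(np.uint8)
    t,_=cv2.threshold(r[m>0].reshape(-1,1),0,255,cv2.THRESH_OTSU)
    w=((r>t)&(m>0)).astype(np.uint8)
    w=cv2.morphologyEx(w,cv2.MORPH_CLOSE,np.ones((7,7)))
    n,l,s,_=cv2.connectedComponentsWithStats(w);k=1+s[1:,4].argmax()
    return rect(p,l==k,.025)
E
python3 - <<'E'
from h import *
for n in('wrist','top','scene'):
    p=snap(n);print(n,label(p))
E
```

```text
wrist [577.4 331.4 123.9  63.1 -13.4]
top [577.1 330.3 115.1  61.6 -12.5]
scene [581.6 330.5 117.5  61.5 -12.5]
```

```bash
cat >> h.py <<'E'
from scipy.optimize import minimize
def to_px(p,X):
    if 'R' in p:
        c=X@p['R'].T+p['t'];return np.c_[p['fx']*c[:,0]/c[:,2]+p['cx'],p['fy']*c[:,1]/c[:,2]+p['cy']]
    M=np.eye(4);M[:3,:3]=p['st']['tool_rot'];M[:3,3]=p['st']['position'];M=np.linalg.inv(M@p['T_tool_cam'])
    c=X@M[:3,:3].T+M[:3,3];q=np.hypot(c[:,0],c[:,1]);k=np.arctan2(q,c[:,2])/q
    return np.c_[p['fx']*c[:,0]*k+p['cx'],p['fy']*c[:,1]*k+p['cy']]
def fitbox(p,mask,x0,prisms):
    "pose (mm,mm,deg) whose union of prisms [x0,x1,y0,y1,h] best overlaps mask"
    S=4
    big=cv2.resize(mask.astype(np.uint8),None,fx=S,fy=S,interpolation=0)>0
    def cost(v):
        t=np.radians(v[2]);R=np.array([[np.cos(t),-np.sin(t)],[np.sin(t),np.cos(t)]]);c=np.zeros(big.shape,np.uint8)
        for a,b,e,f,h in prisms:
            P=np.array([[x,y] for x in(a,b) for y in(e,f)])@R.T+v[:2]
            X=np.vstack([np.c_[P,0*P[:,0]],np.c_[P,0*P[:,0]+h]])/1000
            q=cv2.convexHull(((to_px(p,X)+.5)*S).astype(np.float32)).round().astype(int)
            cv2.fillConvexPoly(c,q,1)
        c=c>0;return 1-(c&big).sum()/(c|big).sum()
    r=minimize(cost,x0,method='Nelder-Mead',options=dict(initial_simplex=np.array(x0)+np.array([[0,0,0],[8,0,0],[0,8,0],[0,0,5]]),xatol=.1,fatol=1e-4))
    return r.x.round(1),round(1-r.fun,3)
CARTON=[(-65,65,-45,45,25)]
MAG=[(-59,59,-35,35,12),(-176,-59,-11,11,20)]
def carton(p,x0):
    d=[x for x in robot.silhouettes('label',p) if x['mask'].sum()>900]
    return [fitbox(p,x['mask'],x0,CARTON) for x in d[:1]]
E
python3 - <<'E'
from h import *
for n in('wrist','top','scene'):
    p=snap(n);print(n,carton(p,[577,320,-13]))
    if n!='wrist':print('mag',fitbox(p,robot.silhouettes('handle',p)[0]['mask'],[571,-321,10.5],MAG))
E
```

```text
wrist [(array([578.5, 323.1, -12.6]), np.float64(0.979))]
top [(array([576.6, 324.9, -12.7]), np.float64(0.938))]
mag (array([ 571.4, -320. ,   10.5]), np.float64(0.919))
scene [(array([575.7, 324.3, -11.9]), np.float64(0.965))]
mag (array([ 571.5, -322. ,   10.3]), np.float64(0.949))
```

Emit:
send_rows(deltas=[{"claw":85,"delta_pos":[-1,0,0],"twist":0},{"claw":85,"delta_pos":[-1,0,0],"twist":0},{"claw":85,"delta_pos":[-1,0,0],"twist":0},{"claw":85,"delta_pos":[-1,0,0],"twist":0},{"claw":85,"delta_pos":[-1,0.5,0],"twist":0}])

```text
time: 4.6
position: [0.2448, 0.413, 0.4048]
tool_rot: [[0.234, 0.972, -0.0], [0.972, -0.234, 0.0], [0.0, -0.0, -1.0]]
ft_force: [-0.1, -0.0, -0.1]
gripper_width: 0.995
gripper_force: 0.0
```

Emit:
send_rows(deltas=[{"claw":85,"delta_pos":[-0.6,1,0],"twist":0},{"claw":85,"delta_pos":[-0.6,1,0],"twist":0},{"claw":85,"delta_pos":[-0.6,1,0],"twist":0},{"claw":85,"delta_pos":[-0.6,1,0],"twist":0},{"claw":85,"delta_pos":[-0.6,1,0],"twist":0}])

```text
time: 5.1
position: [0.3291, 0.3311, 0.4049]
tool_rot: [[0.235, 0.972, 0.0], [0.972, -0.235, 0.0], [0.001, 0.0, -1.0]]
ft_force: [0.0, 0.9, 0.3]
gripper_width: 0.996
gripper_force: 0.0
```

Emit:
send_rows(deltas=[{"claw":85,"delta_pos":[0,1,0],"twist":0},{"claw":85,"delta_pos":[0,1,0],"twist":0},{"claw":85,"delta_pos":[0,1,0],"twist":0},{"claw":85,"delta_pos":[0,1,0],"twist":0},{"claw":85,"delta_pos":[0,1,0],"twist":0}])

```text
time: 5.6
position: [0.4266, 0.308, 0.4048]
tool_rot: [[0.235, 0.972, 0.0], [0.972, -0.235, 0.0], [0.0, 0.0, -1.0]]
ft_force: [0.8, 1.3, -0.4]
gripper_width: 0.999
gripper_force: 0.0
```

Emit:
send_rows(deltas=[{"claw":85,"delta_pos":[0,1,0],"twist":0},{"claw":85,"delta_pos":[0,1,0],"twist":0},{"claw":85,"delta_pos":[0,1,0],"twist":0},{"claw":85,"delta_pos":[0,1,0],"twist":-0.15},{"claw":85,"delta_pos":[0,0,0],"twist":0}])

```text
time: 6.1
position: [0.5058, 0.2889, 0.4043]
tool_rot: [[0.222, 0.975, 0.001], [0.975, -0.222, -0.0], [0.0, 0.001, -1.0]]
ft_force: [0.5, 0.4, -0.1]
gripper_width: 0.999
gripper_force: 0.0
```

```bash
python3 - <<'E'
from h import *
p=snap('wrist');s=p['st'];print(s['time'],s['position'].round(4),s['tool_rot'].round(3).tolist(),s['joint_pos'])
cv2.imwrite('pics/w2.png',p['img'][:,:,::-1]);print(carton(p,[577,324,-13]))
E
```

```text
6.1 [0.5058 0.2889 0.4043] [[0.222, 0.975, 0.001], [0.975, -0.222, -0.0], [0.0, 0.001, -1.0]] [ 4.99287020e-01  3.31608513e-01  1.54785702e+00 -4.79086485e-04
  1.26143351e+00  7.22964715e-01]
[(array([577.2, 324.9, -12.6]), np.float64(0.979))]
```

View pics/w2.png

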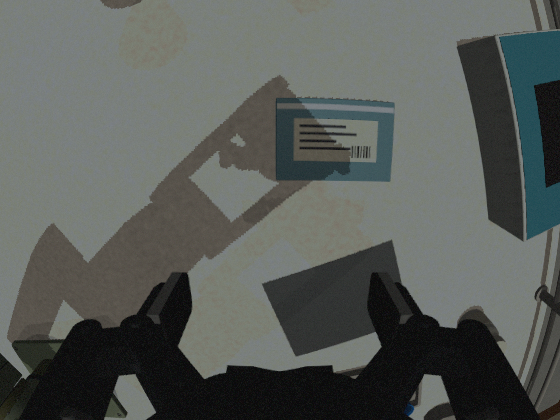

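The carton lies square to the tool (image 277–393, 98–180) and clear of the cabinet; the mat is below it in the picture. Next I move behind it and come down.

Emit:
send_rows(deltas=[{"claw":85,"delta_pos":[0.9,0.6,0.8],"twist":0},{"claw":85,"delta_pos":[0.9,0.6,0.8],"twist":0},{"claw":85,"delta_pos":[0.9,0.6,0.8],"twist":0},{"claw":85,"delta_pos":[0.9,0.6,0.8],"twist":0},{"claw":85,"delta_pos":[0.9,0.67,0.8],"twist":0}])

```text
time: 6.7
position: [0.5827, 0.3649, 0.3243]
tool_rot: [[0.219, 0.976, -0.001], [0.976, -0.219, 0.0], [0.0, -0.001, -1.0]]
ft_force: [-0.3, -0.1, 0.8]
gripper_width: 0.994
gripper_force: 0.0
```

Emit:
send_rows(deltas=[{"claw":85,"delta_pos":[0.6,0,1],"twist":0},{"claw":85,"delta_pos":[0.53,0,1],"twist":0},{"claw":85,"delta_pos":[0,0,1],"twist":0},{"claw":85,"delta_pos":[0,0,1],"twist":0},{"claw":85,"delta_pos":[0,0,0.8],"twist":0}])

```text
time: 7.2
position: [0.5867, 0.386, 0.2267]
tool_rot: [[0.219, 0.976, -0.003], [0.976, -0.219, -0.001], [-0.002, -0.002, -1.0]]
ft_force: [-0.9, -0.4, -1.0]
gripper_width: 0.993
gripper_force: 0.0
```

Emit:
send_rows(deltas=[{"claw":85,"delta_pos":[0,0,0.9],"twist":0},{"claw":85,"delta_pos":[0,0,0.8],"twist":0},{"claw":85,"delta_pos":[0,0,0.4],"twist":0},{"claw":85,"delta_pos":[0,0,0.2],"twist":0},{"claw":85,"delta_pos":[0,0,0],"twist":0}])

```text
time: 7.7
position: [0.588, 0.3859, 0.1825]
tool_rot: [[0.22, 0.976, -0.0], [0.976, -0.22, -0.0], [-0.0, -0.0, -1.0]]
ft_force: [0.3, 0.2, 1.3]
gripper_width: 0.996
gripper_force: 0.0
```

Emit:
send_rows(deltas=[{"claw":85,"delta_pos":[0,0,0.1],"twist":0},{"claw":85,"delta_pos":[0,0,0.1],"twist":0},{"claw":85,"delta_pos":[0,0,0.1],"twist":0},{"claw":85,"delta_pos":[0,0,0.1],"twist":0},{"claw":85,"delta_pos":[0,0,0.1],"twist":0}])

```text
time: 8.2
position: [0.5882, 0.3859, 0.1727]
tool_rot: [[0.22, 0.976, 0.0], [0.976, -0.22, 0.0], [0.0, 0.0, -1.0]]
ft_force: [-0.4, 0.7, 0.2]
gripper_width: 0.994
gripper_force: 0.0
```

```bash
python3 - <<'E'
from h import *
p=snap('scene');s=p['st'];print(s['position'],s['ft_force'])
cv2.imwrite('pics/s2.png',cv2.resize(p['img'][60:220,250:470,::-1],None,fx=3.6,fy=3.6,interpolation=cv2.INTER_CUBIC))
E
```

```text
[0.58820491 0.38585934 0.17270564] [-0.40506723  0.71418041  0.19364627]
```

View pics/s2.png

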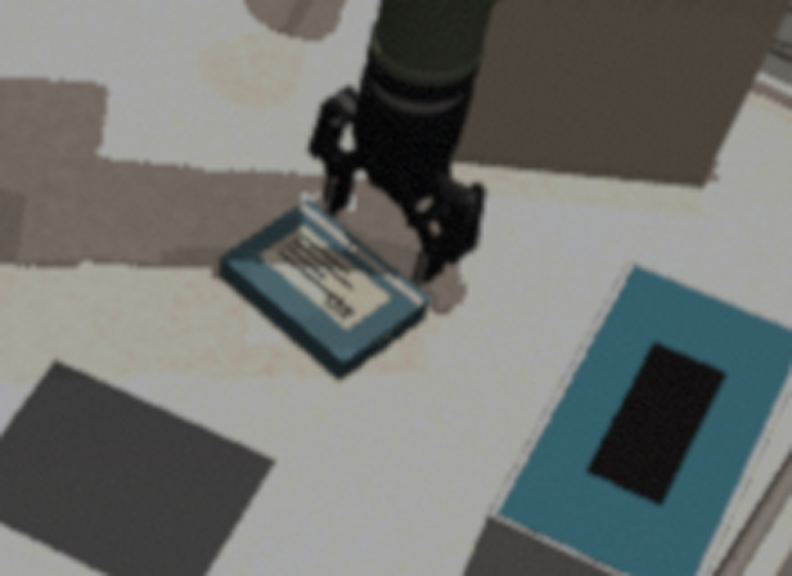

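Both fingers stand behind the long face (picture 340,190 and 430,270), with the top free. I lower a little more and push.

Emit:
send_rows(deltas=[{"claw":85,"delta_pos":[0,0,0.2],"twist":0},{"claw":85,"delta_pos":[-0.15,0,0.05],"twist":0},{"claw":85,"delta_pos":[-0.2,0,0],"twist":0},{"claw":85,"delta_pos":[-0.2,0,0],"twist":0},{"claw":85,"delta_pos":[-0.2,-0.02,0],"twist":0}])

```text
time: 8.75
position: [0.5845, 0.3709, 0.1678]
tool_rot: [[0.22, 0.975, 0.0], [0.975, -0.22, 0.0], [0.0, 0.0, -1.0]]
ft_force: [-0.9, -0.6, -0.1]
gripper_width: 0.991
gripper_force: 0.2
```

Emit:
send_rows(deltas=[{"claw":85,"delta_pos":[-0.3,-0.03,0],"twist":0},{"claw":85,"delta_pos":[-0.4,-0.04,0],"twist":0},{"claw":85,"delta_pos":[-0.4,-0.04,0],"twist":-0.12},{"claw":85,"delta_pos":[-0.4,-0.04,0],"twist":-0.12},{"claw":85,"delta_pos":[-0.4,-0.04,0],"twist":-0.12}])

```text
time: 9.25
position: [0.5725, 0.3343, 0.1679]
tool_rot: [[0.182, 0.983, 0.0], [0.983, -0.182, 0.0], [0.0, 0.0, -1.0]]
ft_force: [0.2, 2.4, 0.5]
gripper_width: 0.994
gripper_force: 0.3
```

Emit:
send_rows(deltas=[{"claw":85,"delta_pos":[-0.4,-0.04,0],"twist":-0.12},{"claw":85,"delta_pos":[-0.4,-0.04,0],"twist":-0.12},{"claw":85,"delta_pos":[-0.4,-0.04,0],"twist":-0.12},{"claw":85,"delta_pos":[-0.4,-0.04,0],"twist":-0.12},{"claw":85,"delta_pos":[-0.4,-0.04,0],"twist":-0.12}])

```text
time: 9.75
position: [0.5623, 0.2955, 0.1677]
tool_rot: [[0.12, 0.993, 0.0], [0.993, -0.12, 0.0], [0.0, 0.0, -1.0]]
ft_force: [0.4, 1.2, 0.8]
gripper_width: 0.996
gripper_force: 0.4
```

Emit:
send_rows(deltas=[{"claw":85,"delta_pos":[-0.4,-0.04,0],"twist":-0.12},{"claw":85,"delta_pos":[-0.4,-0.04,0],"twist":-0.12},{"claw":85,"delta_pos":[-0.4,-0.04,0],"twist":-0.12},{"claw":85,"delta_pos":[-0.4,-0.04,0],"twist":-0.12},{"claw":85,"delta_pos":[-0.3,-0.03,0],"twist":-0.12}])

```text
time: 10.25
position: [0.5548, 0.2579, 0.1677]
tool_rot: [[0.058, 0.998, -0.0], [0.998, -0.058, -0.0], [-0.0, -0.0, -1.0]]
ft_force: [0.3, 0.9, 0.2]
gripper_width: 0.999
gripper_force: 0.3
```

```bash
python3 - <<'E'
from h import *
for n in('scene','top'):
    p=snap(n);s=p['st'];print(s['position'].round(4),s['tool_rot'][:,1].round(3),s['ft_force']);print(n,carton(p,[555,210,-2]))
E
```

```text
[0.5548 0.2579 0.1677] [ 0.998 -0.058 -0.   ] [0.28913338 0.87716482 0.16224089]
scene [(array([554.2, 202.6,  -2.7]), np.float64(0.965))]
[0.5548 0.2577 0.1676] [ 0.998 -0.059 -0.001] [0.83483124 0.87240602 0.00268377]
top [(array([554.3, 200.2,  -2.5]), np.float64(0.827))]
```

Emit:
send_rows(deltas=[{"claw":85,"delta_pos":[-0.4,-0.03,0],"twist":-0.13},{"claw":85,"delta_pos":[-0.4,-0.03,0],"twist":-0.13},{"claw":85,"delta_pos":[-0.4,-0.03,0],"twist":-0.13},{"claw":85,"delta_pos":[-0.4,-0.03,0],"twist":-0.13},{"claw":85,"delta_pos":[-0.4,-0.03,0],"twist":-0.13}])

```text
time: 10.95
position: [0.5506, 0.218, 0.1677]
tool_rot: [[-0.011, 1.0, -0.0], [1.0, 0.011, -0.0], [-0.0, -0.0, -1.0]]
ft_force: [-0.2, -0.4, -0.4]
gripper_width: 0.996
gripper_force: 0.2
```

Emit:
send_rows(deltas=[{"claw":85,"delta_pos":[-0.4,-0.03,0],"twist":-0.13},{"claw":85,"delta_pos":[-0.4,-0.03,0],"twist":-0.13},{"claw":85,"delta_pos":[-0.4,-0.03,0],"twist":-0.13},{"claw":85,"delta_pos":[-0.4,-0.03,0],"twist":-0.13},{"claw":85,"delta_pos":[-0.3,-0.02,0],"twist":-0.1}])

```text
time: 11.45
position: [0.5493, 0.18, 0.1677]
tool_rot: [[-0.075, 0.997, -0.0], [0.997, 0.075, 0.0], [0.0, -0.0, -1.0]]
ft_force: [0.4, 0.3, -0.0]
gripper_width: 0.995
gripper_force: 0.2
```

```bash
python3 - <<'E'
from h import *
for n in('scene','top'):
    p=snap(n);s=p['st'];print(s['position'].round(4),s['tool_rot'][:,1].round(3),s['ft_force']);print(n,carton(p,[552,120,5]))
E
```

```text
[0.5493 0.18   0.1677] [ 0.997  0.075 -0.   ] [ 0.40341377  0.28936588 -0.03439477]
scene [(array([555.3, 124.4,   4.6]), np.float64(0.965))]
[0.5493 0.1799 0.1677] [ 0.997  0.074 -0.   ] [-0.26802885  0.48348772 -0.11830135]
top []
```

Emit:
send_rows(deltas=[{"claw":85,"delta_pos":[-0.28,-0.04,0],"twist":-0.1},{"claw":85,"delta_pos":[-0.28,-0.04,0],"twist":-0.1},{"claw":85,"delta_pos":[-0.25,-0.04,0],"twist":-0.1},{"claw":85,"delta_pos":[-0.2,-0.03,0],"twist":-0.1},{"claw":85,"delta_pos":[-0.14,0,0],"twist":0}])

```text
time: 12.15
position: [0.5483, 0.1571, 0.1677]
tool_rot: [[-0.116, 0.993, -0.0], [0.993, 0.116, 0.0], [0.0, -0.0, -1.0]]
ft_force: [-0.0, 0.7, -0.1]
gripper_width: 0.992
gripper_force: 0.3
```

Emit:
send_rows(deltas=[{"claw":85,"delta_pos":[0,0,0],"twist":0},{"claw":85,"delta_pos":[0.2,0,0],"twist":0},{"claw":85,"delta_pos":[0.4,0,0],"twist":0},{"claw":85,"delta_pos":[0.5,0,-0.5],"twist":0},{"claw":85,"delta_pos":[0,0,-1],"twist":0}])

```text
time: 12.65
position: [0.5452, 0.181, 0.1973]
tool_rot: [[-0.118, 0.993, -0.003], [0.993, 0.118, -0.0], [-0.0, -0.003, -1.0]]
ft_force: [-0.2, -0.4, 0.0]
gripper_width: 0.997
gripper_force: 0.0
```

Emit:
send_rows(deltas=[{"claw":85,"delta_pos":[0,0,-1],"twist":0},{"claw":85,"delta_pos":[0,0,-1],"twist":0},{"claw":85,"delta_pos":[0,0,-1],"twist":0},{"claw":85,"delta_pos":[0,0,-1],"twist":0},{"claw":85,"delta_pos":[0,0,-1],"twist":0}])

```text
time: 13.15
position: [0.5455, 0.1804, 0.2994]
tool_rot: [[-0.117, 0.993, 0.001], [0.993, 0.117, 0.0], [0.0, 0.001, -1.0]]
ft_force: [-0.1, 0.3, 0.5]
gripper_width: 0.995
gripper_force: 0.0
```

```bash
python3 - <<'E'
from h import *
for n in('scene','top','wrist'):
    p=snap(n);s=p['st'];print(s['position'].round(4),s['tool_rot'][:,1].round(3),s['joint_pos'].round(2));print(n,carton(p,[552,102,7]))
    for d in robot.silhouettes('mat',p)[:1]:
        m=cv2.morphologyEx(d['mask'].astype(np.uint8),cv2.MORPH_CLOSE,np.ones((5,5)));print('mat',d['score'],rect(p,m,0))
    cv2.imwrite(f'pics/{n}3.png',p['img'][:,:,::-1])
E
```

```text
[0.5455 0.1804 0.2994] [0.993 0.117 0.001] [0.3  0.4  1.72 0.   1.02 0.18]
scene [(array([557.6, 101.6,   7.1]), np.float64(0.974))]
mat 0.68 [551.2 100.8 181.7 142.5   6.7]
[0.5459 0.1803 0.2995] [0.993 0.117 0.004] [0.3  0.4  1.72 0.   1.01 0.18]
top [(array([556.6, 102.1,   6.8]), np.float64(0.966))]
mat 0.94 [551.1  95.6 182.2 133.3   8. ]
[0.5453 0.1797 0.2968] [ 0.993  0.117 -0.002] [0.3  0.41 1.72 0.   1.01 0.18]
wrist [(array([557.2, 101. ,   6.7]), np.float64(0.983))]
mat 0.93 [550.7 100.8 181.7 142.4   7.3]
```

View pics/wrist3.png

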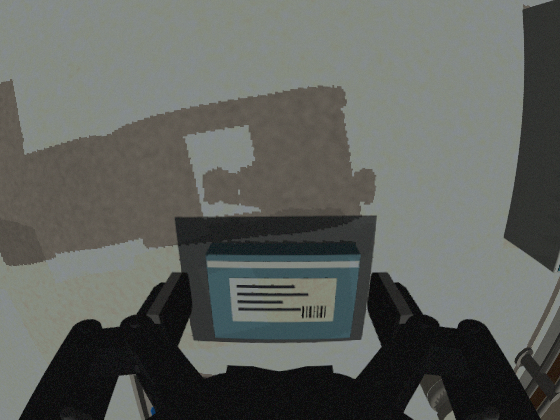

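The carton (image 207–365, 240–340) lies wholly inside the mat with about 19 mm or more to spare. Now to the magnifier.

Emit:
send_rows(deltas=[{"claw":85,"delta_pos":[-1,-0.27,-0.4],"twist":0},{"claw":85,"delta_pos":[-1,-0.27,-0.4],"twist":0},{"claw":85,"delta_pos":[-1,-0.27,0],"twist":0},{"claw":85,"delta_pos":[-1,-0.27,0],"twist":0},{"claw":85,"delta_pos":[-1,-0.27,0],"twist":0}])

```text
time: 14.1
position: [0.5304, 0.0762, 0.3132]
tool_rot: [[-0.116, 0.993, -0.001], [0.993, 0.116, -0.0], [0.0, -0.001, -1.0]]
ft_force: [0.6, -0.4, -0.4]
gripper_width: 0.995
gripper_force: 0.0
```

Emit:
send_rows(deltas=[{"claw":85,"delta_pos":[-1,-0.27,0],"twist":0},{"claw":85,"delta_pos":[-1,-0.27,0],"twist":0},{"claw":85,"delta_pos":[-1,-0.27,0],"twist":0},{"claw":85,"delta_pos":[-1,-0.27,0],"twist":0},{"claw":85,"delta_pos":[-1,-0.27,0],"twist":0}])

```text
time: 14.6
position: [0.5152, -0.0264, 0.3131]
tool_rot: [[-0.116, 0.993, -0.001], [0.993, 0.116, 0.0], [0.0, -0.001, -1.0]]
ft_force: [0.1, 0.4, -0.1]
gripper_width: 0.992
gripper_force: 0.0
```

Emit:
send_rows(deltas=[{"claw":85,"delta_pos":[-1,-0.27,0],"twist":0},{"claw":85,"delta_pos":[-1,-0.27,0],"twist":0},{"claw":85,"delta_pos":[-1,-0.27,0],"twist":0},{"claw":85,"delta_pos":[-1,-0.27,0],"twist":0},{"claw":85,"delta_pos":[-1,-0.27,0],"twist":0}])

```text
time: 15.1
position: [0.5, -0.1288, 0.3131]
tool_rot: [[-0.116, 0.993, -0.001], [0.993, 0.116, 0.0], [0.001, -0.001, -1.0]]
ft_force: [0.6, -0.4, -0.4]
gripper_width: 0.995
gripper_force: 0.0
```

Emit:
send_rows(deltas=[{"claw":85,"delta_pos":[-1,-0.27,0],"twist":0},{"claw":85,"delta_pos":[-1,-0.27,0],"twist":0},{"claw":85,"delta_pos":[-1,-0.27,0],"twist":0},{"claw":85,"delta_pos":[-1,-0.27,0],"twist":0},{"claw":85,"delta_pos":[-1,-0.27,0],"twist":0}])

```text
time: 15.6
position: [0.4848, -0.2313, 0.313]
tool_rot: [[-0.116, 0.993, -0.001], [0.993, 0.116, 0.001], [0.001, -0.001, -1.0]]
ft_force: [-0.8, -0.8, -0.1]
gripper_width: 0.997
gripper_force: 0.0
```

Emit:
send_rows(deltas=[{"claw":85,"delta_pos":[-1,-0.27,0],"twist":0},{"claw":85,"delta_pos":[-1,-0.27,0],"twist":0},{"claw":85,"delta_pos":[-1,-0.27,0],"twist":0},{"claw":85,"delta_pos":[-1,-0.27,0],"twist":0},{"claw":85,"delta_pos":[-1,-0.27,0],"twist":0}])

```text
time: 16.1
position: [0.4696, -0.3337, 0.3129]
tool_rot: [[-0.116, 0.993, -0.001], [0.993, 0.116, 0.001], [0.001, -0.001, -1.0]]
ft_force: [-0.7, 0.5, -0.7]
gripper_width: 0.999
gripper_force: 0.0
```

Emit:
send_rows(deltas=[{"claw":85,"delta_pos":[0,0,0],"twist":1},{"claw":85,"delta_pos":[0,0,0],"twist":1},{"claw":85,"delta_pos":[0,0,0],"twist":1},{"claw":85,"delta_pos":[0,0,0],"twist":1},{"claw":85,"delta_pos":[0,0,0],"twist":1}])

```text
time: 16.6
position: [0.4698, -0.3329, 0.3129]
tool_rot: [[0.4, 0.916, -0.001], [0.916, -0.4, 0.001], [0.0, -0.001, -1.0]]
ft_force: [-0.5, -0.4, -0.5]
gripper_width: 0.993
gripper_force: 0.0
```

Emit:
send_rows(deltas=[{"claw":85,"delta_pos":[0,0,0],"twist":1},{"claw":85,"delta_pos":[0,0,0],"twist":1},{"claw":85,"delta_pos":[0,0,0],"twist":1},{"claw":85,"delta_pos":[0,0,0],"twist":1},{"claw":85,"delta_pos":[0,0,0],"twist":1}])

```text
time: 17.1
position: [0.4698, -0.3329, 0.3129]
tool_rot: [[0.805, 0.594, -0.001], [0.594, -0.805, 0.001], [-0.0, -0.001, -1.0]]
ft_force: [-0.1, 0.6, 0.6]
gripper_width: 0.993
gripper_force: 0.0
```

Emit:
send_rows(deltas=[{"claw":85,"delta_pos":[0,0,0],"twist":1},{"claw":85,"delta_pos":[0,0,0],"twist":1},{"claw":85,"delta_pos":[0,0,0],"twist":1},{"claw":85,"delta_pos":[0,0,0],"twist":1},{"claw":60,"delta_pos":[0,0,0],"twist":0.4}])

```text
time: 17.6
position: [0.4698, -0.3329, 0.3129]
tool_rot: [[0.984, 0.175, -0.001], [0.175, -0.984, 0.001], [-0.001, -0.001, -1.0]]
ft_force: [0.7, -0.2, -0.4]
gripper_width: 0.853
gripper_force: 0.0
```

```bash
python3 - <<'E'
from h import *
for i in range(2):
    p=snap('wrist');s=p['st'];print(s['time'],s['position'].round(4),s['tool_rot'].round(3).tolist(),s['gripper_width'])
    for d in robot.silhouettes('handle',p)[:2]:print(d['score'],d['extent'],fitbox(p,d['mask'],[571.4,-321,10.4],MAG))
cv2.imwrite('pics/w4.png',p['img'][:,:,::-1])
E
```

```text
17.6 [ 0.4698 -0.3329  0.3129] [[0.984, 0.175, -0.001], [0.175, -0.984, 0.001], [-0.001, -0.001, -1.0]] 0.8525090189225217
0.81 [243.4, 15.2, 331.0, 282.2] (array([ 571.2, -320.6,   10.4]), np.float64(0.979))
0.67 [0.0, 85.2, 47.6, 131.2] (array([ 571.4, -321. ,   10.4]), np.float64(0.0))
17.7 [ 0.4698 -0.3329  0.313 ] [[0.984, 0.178, -0.001], [0.178, -0.984, 0.001], [-0.001, -0.001, -1.0]] 0.7085533550371317
0.58 [246.5, 15.9, 332.4, 282.8] (array([ 571.2, -320.5,   10.5]), np.float64(0.98))
```

View pics/w4.png

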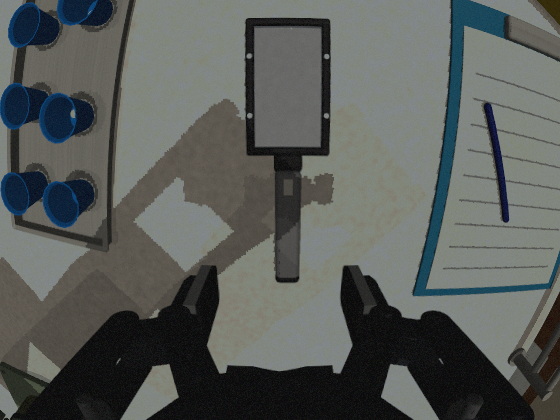

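The magnifier lies ahead in line with the tool (lens 247–330, 18–155; handle centre ~(288,225)). The fit agrees, so I go down and grip.

Emit:
send_rows(deltas=[{"claw":60,"delta_pos":[-0.15,0.31,1],"twist":0},{"claw":60,"delta_pos":[0,0,1],"twist":0},{"claw":60,"delta_pos":[0,0,1],"twist":0},{"claw":60,"delta_pos":[0,0,1],"twist":0},{"claw":60,"delta_pos":[0,0,1],"twist":0}])

```text
time: 18.3
position: [0.468, -0.3395, 0.2128]
tool_rot: [[0.984, 0.179, -0.0], [0.179, -0.984, 0.0], [0.0, -0.0, -1.0]]
ft_force: [0.2, 0.5, 0.4]
gripper_width: 0.703
gripper_force: 0.0
```

Emit:
send_rows(deltas=[{"claw":60,"delta_pos":[0,0,0.8],"twist":0},{"claw":60,"delta_pos":[0,0,0.6],"twist":0},{"claw":60,"delta_pos":[0,0,0.3],"twist":0},{"claw":60,"delta_pos":[0,0,0.15],"twist":0},{"claw":60,"delta_pos":[0,0,0],"twist":0}])

```text
time: 18.8
position: [0.4682, -0.3396, 0.1767]
tool_rot: [[0.984, 0.178, 0.0], [0.178, -0.984, -0.0], [0.0, 0.0, -1.0]]
ft_force: [0.0, -0.2, 0.3]
gripper_width: 0.703
gripper_force: 0.0
```

Emit:
send_rows(deltas=[{"claw":35,"delta_pos":[0,0,0],"twist":0},{"claw":35,"delta_pos":[0,0,0],"twist":0},{"claw":30,"delta_pos":[0,0,0],"twist":0},{"claw":28,"delta_pos":[0,0,0],"twist":0},{"claw":28,"delta_pos":[0,0,0],"twist":0}], grip_force=60)

```text
time: 19.3
position: [0.4681, -0.3395, 0.1768]
tool_rot: [[0.984, 0.178, 0.0], [0.178, -0.984, -0.0], [0.0, 0.0, -1.0]]
ft_force: [0.2, -0.2, -0.6]
gripper_width: 0.327
gripper_force: 0.0
```

Emit:
send_rows(deltas=[{"claw":20,"delta_pos":[0,0,0],"twist":0},{"claw":10,"delta_pos":[0,0,0],"twist":0},{"claw":10,"delta_pos":[0,0,0],"twist":0},{"claw":10,"delta_pos":[0,0,0],"twist":0},{"claw":10,"delta_pos":[0,0,0],"twist":0}])

```text
time: 19.8
position: [0.4681, -0.3396, 0.177]
tool_rot: [[0.984, 0.178, 0.0], [0.178, -0.984, -0.0], [0.0, 0.0, -1.0]]
ft_force: [-1.2, 0.2, 5.4]
gripper_width: 0.238
gripper_force: 59.5
```

Emit:
send_rows(deltas=[{"claw":10,"delta_pos":[0,0,-0.2],"twist":0},{"claw":10,"delta_pos":[0,0,-0.4],"twist":0},{"claw":10,"delta_pos":[0,0,-0.5],"twist":0},{"claw":10,"delta_pos":[0,0,-0.6],"twist":0},{"claw":10,"delta_pos":[0,0,-0.6],"twist":0}])

```text
time: 20.3
position: [0.4681, -0.3396, 0.2239]
tool_rot: [[0.984, 0.178, 0.0], [0.178, -0.984, -0.0], [0.0, 0.0, -1.0]]
ft_force: [0.1, 0.3, -2.0]
gripper_width: 0.241
gripper_force: 58.8
```

Emit:
send_rows(deltas=[{"claw":10,"delta_pos":[0,0,-0.8],"twist":0},{"claw":10,"delta_pos":[0,0,-0.8],"twist":0},{"claw":10,"delta_pos":[0,0,-0.8],"twist":0.2},{"claw":10,"delta_pos":[0,0,-0.8],"twist":0.2},{"claw":10,"delta_pos":[0,0,-0.5],"twist":0.17}])

```text
time: 20.8
position: [0.4682, -0.3396, 0.2989]
tool_rot: [[0.993, 0.119, 0.002], [0.119, -0.993, -0.002], [0.002, 0.002, -1.0]]
ft_force: [0.7, -0.3, -1.9]
gripper_width: 0.24
gripper_force: 58.8
```

```bash
python3 - <<'E'
from h import *
p=snap('wrist');s=p['st'];print(s['time'],s['position'].round(4),s['tool_rot'].round(3).tolist(),s['gripper_width'],s['ft_force'],s['wrist_torque'])
cv2.imwrite('pics/w5.png',p['img'][:,:,::-1])
E
```

```text
20.8 [ 0.4682 -0.3396  0.2989] [[0.993, 0.119, 0.002], [0.119, -0.993, -0.002], [0.002, 0.002, -1.0]] 0.24034329990875813 [ 0.74323194 -0.29763527 -1.93048905] [-0.03390373  0.08758354  0.06091268]
```

View pics/w5.png

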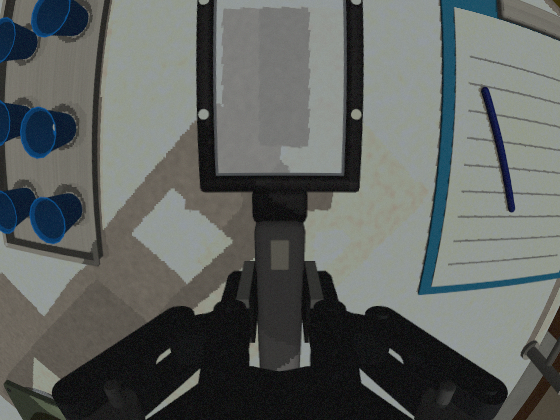

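The magnifier is held square between the fingers, frame's near edge at row ~190 (columns 200–361). Now carry it over the tray.

Emit:
send_rows(deltas=[{"claw":10,"delta_pos":[0,-0.3,0],"twist":0},{"claw":10,"delta_pos":[0,-0.6,0],"twist":0},{"claw":10,"delta_pos":[0.1,-0.9,0],"twist":0},{"claw":10,"delta_pos":[0.1,-0.9,0],"twist":0},{"claw":10,"delta_pos":[0.1,-0.9,0],"twist":0}])

```text
time: 21.35
position: [0.4651, -0.2652, 0.2962]
tool_rot: [[0.993, 0.12, -0.001], [0.12, -0.993, 0.001], [-0.001, -0.001, -1.0]]
ft_force: [-0.6, 0.6, -2.7]
gripper_width: 0.239
gripper_force: 58.8
```

Emit:
send_rows(deltas=[{"claw":10,"delta_pos":[0.1,-0.9,0],"twist":0},{"claw":10,"delta_pos":[0.1,-0.9,0],"twist":0},{"claw":10,"delta_pos":[0.1,-0.9,0],"twist":0},{"claw":10,"delta_pos":[0.1,-0.9,0],"twist":0},{"claw":10,"delta_pos":[0.1,-0.9,0],"twist":0}])

```text
time: 21.85
position: [0.4644, -0.1749, 0.2967]
tool_rot: [[0.993, 0.12, 0.0], [0.12, -0.993, 0.0], [0.0, -0.0, -1.0]]
ft_force: [0.2, 0.4, -1.2]
gripper_width: 0.242
gripper_force: 58.8
```

Emit:
send_rows(deltas=[{"claw":10,"delta_pos":[0.1,-0.9,0],"twist":0},{"claw":10,"delta_pos":[0.1,-0.9,0],"twist":0},{"claw":10,"delta_pos":[0.1,-0.9,0],"twist":0},{"claw":10,"delta_pos":[0.1,-0.9,0],"twist":0},{"claw":10,"delta_pos":[0.1,-0.9,0],"twist":0}])

```text
time: 22.35
position: [0.4633, -0.0844, 0.2968]
tool_rot: [[0.993, 0.12, 0.0], [0.12, -0.993, 0.0], [0.0, -0.0, -1.0]]
ft_force: [1.4, -0.4, -1.7]
gripper_width: 0.241
gripper_force: 58.8
```

Emit:
send_rows(deltas=[{"claw":10,"delta_pos":[0.1,-0.9,0],"twist":0},{"claw":10,"delta_pos":[0.1,-0.9,0],"twist":0},{"claw":10,"delta_pos":[0.1,-0.9,0],"twist":0},{"claw":10,"delta_pos":[0.1,-0.9,0],"twist":0},{"claw":10,"delta_pos":[0.1,-0.9,0],"twist":0}])

```text
time: 22.85
position: [0.4623, 0.006, 0.2968]
tool_rot: [[0.993, 0.12, 0.0], [0.12, -0.993, 0.0], [0.0, -0.0, -1.0]]
ft_force: [-0.4, 0.3, -1.1]
gripper_width: 0.241
gripper_force: 58.8
```

Emit:
send_rows(deltas=[{"claw":10,"delta_pos":[0,-0.9,0],"twist":0},{"claw":10,"delta_pos":[0,-0.9,0],"twist":0},{"claw":10,"delta_pos":[0,-0.9,0],"twist":0},{"claw":10,"delta_pos":[0,-0.6,0],"twist":0},{"claw":10,"delta_pos":[0,-0.3,0],"twist":0}])

```text
time: 23.35
position: [0.4538, 0.0771, 0.2968]
tool_rot: [[0.993, 0.121, 0.0], [0.121, -0.993, 0.0], [0.0, -0.0, -1.0]]
ft_force: [0.1, -0.1, -0.9]
gripper_width: 0.246
gripper_force: 58.8
```

```bash
cat > lens.py <<'E'
from h import *
from scipy.spatial.transform import Rotation as Ro
# corners of the clear lens opening seen by the wrist, against the model pose in the tool frame
def look():
    p=snap('wrist');s=p['st'];print(s['time'],s['position'].round(4),s['tool_rot'].round(3).tolist(),s['ft_force'])
    d=robot.silhouettes('lens',p);m=d[0]['mask']
    print(d[0]['score'],d[0]['extent'])
    R=s['tool_rot'];t=s['position'];L=t+R@np.array([.105,0,.177])
    print('lens world',L.round(4))
    F=np.array([[a,b] for a,b in((-59,-35),(59,-35),(59,35),(-59,35))])/1000
    for h in(.177,.165):
        print(h,to_px(p,np.array([t+R@np.array([.105+a,b,h]) for a,b in F])).round(1).tolist())
    return p
if __name__=='__main__':
    p=look();cv2.imwrite('pics/w6.png',p['img'][:,:,::-1])
    for n in('scene','top'):
        p=snap(n);print(n,carton(p,[557,101.5,7]))
E
python3 lens.py
```

```text
23.35 [0.4538 0.0771 0.2968] [[0.993, 0.121, 0.0], [0.121, -0.993, 0.0], [0.0, -0.0, -1.0]] [ 0.06613826 -0.11569942 -0.89867921]
0.91 [195.1, 1.7, 362.3, 373.8]
lens world [0.5581 0.0899 0.1198]
0.177 [[206.4, 184.9], [206.2, -53.5], [354.8, -53.2], [354.4, 184.9]]
0.165 [[200.6, 191.1], [200.8, -64.8], [360.4, -64.5], [360.4, 191.1]]
scene [(array([557.1, 100.7,   8.2]), np.float64(0.726))]
top []
```

View pics/w6.png

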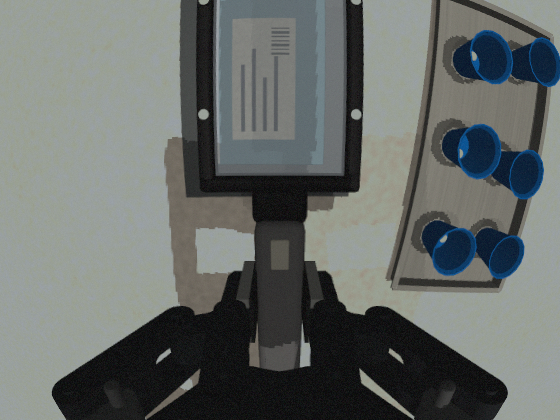

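The lens sits over the carton with the label showing through (232–295, 18–138), offset about 12 mm sideways; the near frame edge matches the level model. I correct this and come down.

Emit:
send_rows(deltas=[{"claw":10,"delta_pos":[0,-0.2,0],"twist":0},{"claw":10,"delta_pos":[0.02,-0.2,0.2],"twist":0},{"claw":10,"delta_pos":[0,-0.18,0.4],"twist":0},{"claw":10,"delta_pos":[0,0,0.5],"twist":0},{"claw":10,"delta_pos":[0,0,0.5],"twist":0}])

```text
time: 24.15
position: [0.4532, 0.0875, 0.2636]
tool_rot: [[0.993, 0.12, -0.001], [0.12, -0.993, -0.0], [-0.001, 0.0, -1.0]]
ft_force: [0.1, -0.3, -1.9]
gripper_width: 0.242
gripper_force: 58.9
```

Emit:
send_rows(deltas=[{"claw":10,"delta_pos":[0,0,0.5],"twist":0},{"claw":10,"delta_pos":[0,0,0.4],"twist":0},{"claw":10,"delta_pos":[0,0,0.2],"twist":0},{"claw":10,"delta_pos":[0,0,0.1],"twist":0},{"claw":10,"delta_pos":[0,0,0],"twist":0}])

```text
time: 24.65
position: [0.4535, 0.0874, 0.2406]
tool_rot: [[0.993, 0.119, -0.0], [0.119, -0.993, 0.0], [-0.0, -0.0, -1.0]]
ft_force: [0.1, 0.1, -1.3]
gripper_width: 0.243
gripper_force: 58.9
```

```bash
cat > chk.py <<'E'
from lens import *
p=look();g=p['img'].mean(2)
for r in(8,60,150,180):
    x=g[r-3:r+4].mean(0);print(r,'frame dark cols',[i for i in range(170,390) if (x[i]<40)!=(x[i-1]<40)])
R=p['st']['tool_rot'];t=p['st']['position']
# label corners through the picture: model at carton pose
th=np.radians(6.9);c=np.array([.5571,.1015]);A=np.array([[np.cos(th),-np.sin(th)],[np.sin(th),np.cos(th)]])
print('label model px',to_px(p,np.array([[*(c+A@np.array(q)),.0256] for q in((-.046,-.023),(.046,-.023),(.046,.023),(-.046,.023))])).round(0).tolist())
# level: fit height-pitch of magnifier in the fixed cameras
for n in('scene','top'):
    q=snap(n);d=robot.silhouettes('lens',q)
    if not d:continue
    m=d[0]['mask'];u=to_px(q,np.array([t+R@np.array([.105+a,b,h]) for h in(.165,.177) for a,b in((-.059,-.035),(.059,-.035),(.059,.035),(-.059,.035))]))
    print(n,d[0]['score'],d[0]['extent'],'model',u.min(0).round(1),u.max(0).round(1))
    x0,y0=(u.mean(0)-[60,45]).astype(int);cv2.imwrite(f'pics/{n}7.png',cv2.resize(q['img'][y0:y0+90,x0:x0+120,::-1],None,fx=6,fy=6,interpolation=2))
    v=((u-[x0,y0])*6).round().tolist();print(v)
E
python3 chk.py
```

```text
24.65 [0.4535 0.0874 0.2406] [[0.993, 0.119, -0.0], [0.119, -0.993, 0.0], [-0.0, -0.0, -1.0]] [ 0.12912464  0.08101919 -1.32797593]
0.93 [195.3, 0.0, 362.7, 372.4]
lens world [0.5577 0.0999 0.0636]
0.177 [[206.4, 184.9], [206.2, -53.5], [354.8, -53.2], [354.4, 184.9]]
0.165 [[200.6, 191.0], [200.8, -64.8], [360.4, -64.5], [360.4, 191.1]]
8 frame dark cols [197, 213, 346, 363]
60 frame dark cols [196, 213, 347, 363]
150 frame dark cols [198, 214, 345, 361]
180 frame dark cols [200, 360]
label model px [[318.0, 148.0], [318.0, -6.0], [237.0, -6.0], [237.0, 149.0]]
scene 0.82 [220.8, 143.9, 314.2, 199.6] model [255.1 157.4] [313.5 201.9]
[[277.0, 140.0], [537.0, 260.0], [451.0, 391.0], [187.0, 263.0], [278.0, 159.0], [535.0, 277.0], [450.0, 407.0], [188.0, 281.0]]
top 0.57 [237.2, 187.9, 268.0, 280.1] model [234.6 187.4] [268.3 239.7]
[[284.0, 427.0], [261.0, 133.0], [436.0, 116.0], [463.0, 410.0], [287.0, 430.0], [265.0, 139.0], [438.0, 123.0], [464.0, 414.0]]
```

View pics/scene7.png

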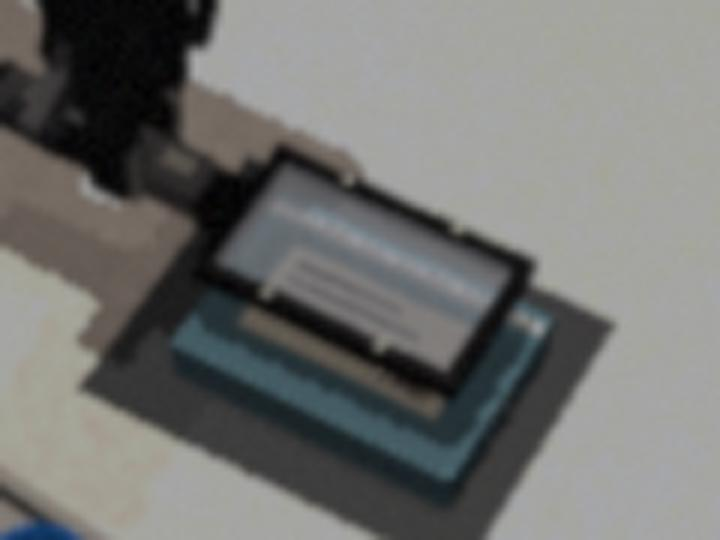

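The scene view shows the lens frame over the label with its corners (195,280), (535,262), (450,395), (285,145) on the level model's. Last small correction.

Emit:
send_rows(deltas=[{"claw":10,"delta_pos":[-0.02,-0.08,0.1],"twist":0},{"claw":10,"delta_pos":[0,0,0.1],"twist":0},{"claw":10,"delta_pos":[0,0,0.1],"twist":0},{"claw":10,"delta_pos":[0,0,0.06],"twist":0},{"claw":10,"delta_pos":[0,0,0],"twist":0}])

```text
time: 25.45
position: [0.4527, 0.0889, 0.2332]
tool_rot: [[0.993, 0.119, -0.001], [0.119, -0.993, -0.0], [-0.001, -0.0, -1.0]]
ft_force: [-0.7, -0.8, -1.7]
gripper_width: 0.241
gripper_force: 58.9
```

Emit:
send_rows(deltas=[{"claw":10,"delta_pos":[0,0,0],"twist":0},{"claw":10,"delta_pos":[0,0,0],"twist":0},{"claw":10,"delta_pos":[0,0,0],"twist":0},{"claw":10,"delta_pos":[0,0,0],"twist":0},{"claw":10,"delta_pos":[0,0,0],"twist":0}])

```text
time: 25.95
position: [0.4528, 0.0889, 0.2335]
tool_rot: [[0.993, 0.119, 0.0], [0.119, -0.993, 0.0], [0.0, -0.0, -1.0]]
ft_force: [0.2, -0.1, -1.6]
gripper_width: 0.243
gripper_force: 58.9
```

```bash
cat >> chk.py <<'E'
e=[to_px(p,np.array([t+R@np.array([x,b,.165]) for x in np.linspace(.046,.164,25)])) for b in(-.035,.035)]
for r in(8,60,150,180):print(r,[float(np.interp(-r,-k[:,1][::1],k[:,0])) if k[0,1]<k[-1,1] else round(float(np.interp(r,k[::-1,1],k[::-1,0])),1) for k in e])
# carton through the wrist: bright label pixels inside the lens
w=p['img'][0:170,216:344].astype(int);print('label rows/cols med',[ (r,[216+i for i in range(1,128) if (w[r-2:r+3,i,0].mean()>105)!=(w[r-2:r+3,i-1,0].mean()>105)]) for r in(20,60,100,130)])
cv2.imwrite('pics/w8.png',p['img'][:,:,::-1])
E
python3 chk.py
```

```text
25.95 [0.4528 0.0889 0.2335] [[0.993, 0.119, 0.0], [0.119, -0.993, 0.0], [0.0, -0.0, -1.0]] [ 0.16849642 -0.06364073 -1.57512971]
0.76 [195.6, 0.0, 363.0, 373.4]
lens world [0.5571 0.1015 0.0566]
0.177 [[206.4, 184.9], [206.2, -53.5], [354.8, -53.2], [354.4, 184.9]]
0.165 [[200.6, 191.0], [200.8, -64.8], [360.4, -64.5], [360.4, 191.1]]
8 frame dark cols [197, 213, 346, 363]
60 frame dark cols [196, 213, 347, 363]
150 frame dark cols [198, 214, 345, 362]
180 frame dark cols [199, 360]
label model px [[322.0, 149.0], [322.0, -11.0], [238.0, -11.0], [239.0, 149.0]]
scene 0.82 [219.1, 144.0, 314.5, 203.0] model [255.4 158.6] [313.4 202.9]
[[279.0, 142.0], [536.0, 261.0], [452.0, 391.0], [189.0, 264.0], [279.0, 160.0], [534.0, 278.0], [450.0, 408.0], [190.0, 282.0]]
top 0.65 [234.5, 188.5, 267.3, 277.0] model [234.2 188.3] [267.8 240.3]
[[288.0, 424.0], [265.0, 132.0], [439.0, 116.0], [465.0, 408.0], [291.0, 428.0], [268.0, 138.0], [441.0, 122.0], [467.0, 411.0]]
8 [197.1, 364.1]
60 [196.4, 364.8]
150 [198.4, 362.7]
180 [199.9, 361.1]
label rows/cols med [(20, [222, 237, 323, 340, 343]), (60, [220, 222, 223, 236, 249, 254, 264, 269, 295, 299, 323, 339]), (100, [220, 222, 223, 237, 249, 254, 264, 269, 279, 284, 294, 299, 323, 341, 343]), (130, [217, 221, 222, 223, 237, 250, 254, 264, 269, 279, 284, 294, 299, 323, 337, 342])]
```

View pics/w8.png

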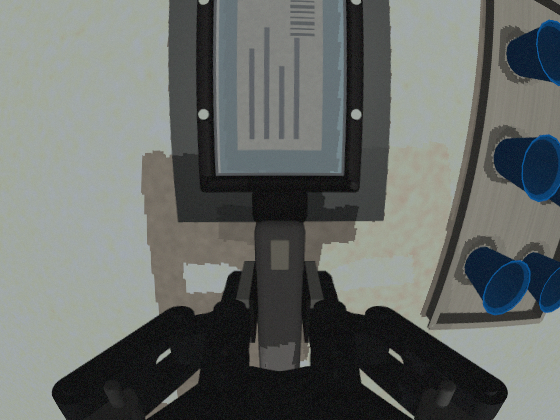

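The label (237–323, down to row 150) is centred in the lens and matches the model, the frame is level, and the cups are undisturbed.

```bash
python3 -c "
from rig import robot
print(robot.sign_off())"
```

```text
the job is handed in; nothing more can be done
None
```

The job is handed in after about 26 s: the carton lies wholly on the mat, and the magnifier is held level about 31 mm above it, lens centred on and aligned with the label.

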